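# Rebuild the filter stack on its stand and cap it

## Robot

A 7-joint arm with a two-finger parallel gripper is mounted at the origin on the work surface; the furniture and walls round the work are solid. World frame = base frame: x ahead of the robot, y to its left, z up, the work surface at z = 0. Lengths are in m, angles in degrees, forces in N, time in s.
With the tool pointing down it reaches from about 0.4 to 0.875 m from the base axis. Payload 6.5 kg.
Tool frame: the origin (TCP) lies midway between the tips of the shut fingers; the grasp point (between the pads) lies 19 mm behind it; z points along the fingers, y is the direction in which the jaws open and shut (so a half turn about z gives the same grasp; the last joint's range is limited). The gripper opens to 85 mm and grips with 20 to 120 N. Pads are 22 mm wide; open, the fingers measure 114 mm over their backs; the gripper's body (76 mm by 85 mm) begins 54 mm behind the grasp point. The pads swing forward as they close: fully open they stand 13 mm farther back than shut.
Start: joints at [-79.366, 30.733, -0.252, 88.115, 0.149, 61.152, -4.079], TCP at [0.162, 0.629, 0.231] pointing down, gripper open.
Joint ranges: [-154.64, 154.64], [-21.42, 123.67], [-72.66, 72.17], [13.99, 137.28], [-74.86, 254.86], [10.95, 109.41], [-158.01, 158.01]. Speed limits (degrees/s): [136.94, 136.94, 180, 180, 180, 180, 180].

## Interface

Orientations are given as a 3x3 rotation matrix whose columns are the frame's x, y, z axes.
In Python, from bench import manip, eyes gives the robot as it stands.
- The arm moves only by the shell command python3 -m jog 'ROWS' [FORCE]. ROWS is JSON, a list of rows, each a list of 3 entries, a list of its own where there are three numbers: the turn, a rotation vector about the tool's x, y, z in degrees, then the shift along the tool's x, y, z in cm, then the opening, from -1 (shut) to 1 (fully open), so that 0 is half open. A call has 1 to 8 rows; each row shifts and turns the commanded pose from where the row before left it, along the tool's axes as they then stand; what a row does not reach is not made up. A row lasts 1/10 s, in which the tool goes at most 50 mm and 8.59 degrees, less where a joint would pass 70% of its speed; a pose out of reach is approached as far as the arm can. A call with a gripper value outside its range is refused whole. The fingers move at their own pace and stop on an object; FORCE is the grip in N (left out, the last holds). Time passes only in rows, so rows that do not move let the fingers close. It gives the time, the measured TCP pose, the force and the opening at its end, in the units of the state.
- manip.state(): the state, without advancing time (a new reading comes with each control period).
- eyes.grab_frame(name): name is "side" or "top"; returns a dict with "img" (384x512x3 uint8, red, green, blue), "fx", "fy", "cx", "cy" (pixels), "distortion" ([k1, k2, p1, p2, k3] as OpenCV has them; the pictures are not rectified), "R" (3x3) and "t" (3): a world point X has camera coordinates R X + t. Camera axes: x right, y down, z forward; pixel columns grow to the right and rows downward; lengths in m; the calibration is good to about 2 mm. A picture is of the moment at which its call begins. There is no depth.
- manip.finish_job(): hands the job in, once; it reports no verdict.
The state is a dict: "time": time; "qpos": joint angles; "qvel": joint speeds; "effort": joint torques, N m; "tool_pos": TCP position; "tcp_rot": TCP orientation; "wrist_force": force on the tool from outside, world axes, zero at the start; "moment": the same for the moment, N m; "width": finger opening in m.
Only numpy, scipy, OpenCV 4.12 (cv2) and the standard library are available. Lean on these libraries where they do the work, as an engineer would, in place of code of your own. Each camera call takes 0.05 s, during which the arm holds its last target. There are 200 camera calls.

## Task

Build up the filter stack on the post of the grey stand, each part right way up and pressed fully home by feel: first the steel filter support, then the white spacer on it, and last the blue clamp cap, which must go down over the flat tongue at the post's top until it sits on the spacer. The post is clamped a little off the stand's centre and a little turned, so seek it gently rather than forcing anything down, and leave the other things on the desk where they stand.

Things in the scene. Friction and masses are not known exactly. Their poses are not given: they have to be found in the camera images.
- stand: Fixed grey round stand, 110 mm across, on the desk; origin at the centre of its underside, z up. Its flat top, the seat, is at z = 14 mm. A steel post rises from the seat: round, 18 mm thick and 42 mm long (top edge bevelled 2 mm), then a tongue (see the next entries). Stand and post must never be loaded with more than 40 N.
- post_axis (a point): Point on the stand's own centre line, 74 mm above its underside: the height of the post's top, but only roughly its place. The post is clamped in an oversize hole: its axis is off this point by up to 5 mm along the stand's x and up to 5 mm along its y, either way; this is not reported, differs each time, and stays put in ordinary handling. Axes as the stand's.
- tongue (a point): Point on the stand's centre line, 64 mm above its underside. Round it is the post's tongue: a flat bar, 16 x 9 mm in section, 18 mm tall, flat-topped, on the round part, on the post's axis. Its 16 mm side lies along the stand's x axis turned by up to 0.5 rad about z, either way; this turn is not reported. Axes as the stand's.
- support: Filter support, steel, about 160 g: a flange 68 mm across, 6 mm thick, with a ring of dark dots; on it a hub 36 mm across, to 22 mm total height; a round 20.5 mm bore right through. Lies flange down; origin at the centre of its underside, z up. Grip the hub across its 36 mm. First on the post: home when its underside is on the seat, 14 mm above the stand's origin.
- spacer: Spacer, plain white plastic tube, about 60 g, 40 mm across, 22 mm tall, with a round 20.5 mm bore right through; stands on end. Origin at the centre of its underside, z up. Grip it across its 40 mm. Second on the post: home when it stands on the support's hub, its underside 36 mm above the stand's origin.
- clamp_cap: Clamp cap, blue plastic, about 120 g: round body 50 mm across, 24 mm tall; block grip on top, 36 mm along x, 22 mm along y, z = 24 to 45 mm, white line along x. Stands slot down; origin at the centre of its underside, z up. Grip the block across its 22 mm (fingers closing along y). Last on the post: home when its underside rests on the spacer, 58 mm above the stand's origin.
- cap_slot (a point): Mouth of the cap's slot, at the centre of the cap's underside (same as its origin), axes as the cap's. Slot 18 mm along x, 11 mm along y, 19 mm deep, closed above. It drops over the tongue only when centred to about 1 mm and the cap's x axis is within about 0.1 rad of the tongue's 16 mm side (half a turn is no matter). Unengaged on the tongue, the cap stands 16 mm too high.
- jar: Bystander: white screw-lid jar, 74 mm across, 87 mm tall, leave alone. Origin under its centre.
- dropper: Bystander: small blue-topped dropper bottle, 28 mm across, 68 mm tall, leave alone. Origin under its centre.
- plug: Bystander: loose black moulded cable connector, 22 x 54 x 16 mm, leave alone. Origin under its middle.
Not all that is in view belongs to the job. Several things have the shape of the spacer; the one meant has the colours described above.

How it is judged (in metres and radians):
On the way, in this order (a step that is already met when the one before it is completed fails the run):
1. the steel support is home on the stand's seat, round the post (z of support in the frame of stand between 0.011 and 0.017 m and horizontal distance between support and stand below 0.01 m and angle between support's own z axis and vertical below 0.06 rad), for 0.2 s.
2. the white spacer is home on the support, round the post (all of step 1 and z of spacer in the frame of stand between 0.033 and 0.039 m and horizontal distance between spacer and stand below 0.01 m and angle between spacer's own z axis and vertical below 0.06 rad), for 0.2 s.
At the end, for the whole second after the job is handed in: The undersides of support, spacer and clamp cap are 14, 36 and 58 mm above the stand's origin, each within 3 mm, each centred within 10 mm of the stand's centre, upright within 0.06 rad and at rest (all of step 2 and z of clamp_cap in the frame of stand between 0.055 and 0.061 m and horizontal distance between clamp_cap and stand below 0.01 m and angle between clamp_cap's own z axis and vertical below 0.06 rad and linear speed of each of support, spacer, clamp_cap below 0.02 m/s); the robot touches nothing.
It fails at once if the stand or its post is loaded with more than 40 N (contact force between stand and anything else above 40 N).
It fails at once if a bystander (jar, dropper bottle or connector) is moved by more than 30 mm (distance of any of jar, dropper, plug from where it was at the start of the episode above 0.03 m).
It also fails if it takes over 72 s, if anything falls off the work surface, if the arm or the gripper's body presses on something with over 40 N, if the wrist force passes 120 N, or if a joint passes its speed limit or range.

## Working session

There is one attempt and no reset: what is moved stays moved. The work goes in short steps, Python scripts to look and compute and a shell command to move; the robot and the scene stay as the last step left them, time stands still between calls to the robot, and variables do not carry over. Pictures are saved under pics/ and viewed, about 8 in all and at most 12, crops included, and the job is handed in when it is done.

```bash
ls; mkdir -p pics; python3 - <<'E'
from bench import manip, eyes
import cv2,numpy as np
for n in("side","top"):
    f=eyes.grab_frame(n); cv2.imwrite(f"pics/{n}0.png",cv2.resize(f["img"][:,:,::-1],None,fx=1.5,fy=1.5)); cv2.imwrite(f"{n}0_raw.png",f["img"][:,:,::-1])
    print(n,{k:(np.round(v,4).tolist()) for k,v in f.items() if k!="img"}, "C",-f["R"].T@f["t"])
s=manip.state();print(s)
E
```

```text
pics
side {'fx': 491.1309, 'fy': 491.1309, 'cx': 256.6305, 'cy': 190.7611, 'distortion': [-0.1387, 0.0, 0.0, 0.0, 0.0], 'R': [[-0.9998, -0.0196, 0.0058], [-0.0148, 0.497, -0.8676], [0.0141, -0.8675, -0.4972]], 't': [0.4037, 0.0479, 1.1033]} C [0.38866614 0.9412293  0.58782215]
top {'fx': 409.9298, 'fy': 409.9298, 'cx': 262.8853, 'cy': 192.7261, 'distortion': [-0.1397, 0.0, 0.0, 0.0, 0.0], 'R': [[0.0098, -0.9998, -0.0174], [-0.9881, -0.0071, -0.1539], [0.1537, 0.0187, -0.9879]], 't': [0.0407, 0.4307, 1.1085]} C [0.2547164  0.02299879 1.16206349]
{'time': 0.1, 'qpos': array([-79.36410888,  30.77168523,  -0.25414253,  88.16577727,
         0.14958522,  61.15237054,  -4.07808845]), 'qvel': array([ 0.01822597, -0.0084658 , -0.09160976, -0.13581991, -0.06708763,
       -0.02001843, -0.03366797]), 'effort': array([ 2.30465055e-03, -5.84566104e+01,  1.05163548e+00, -2.59775358e+01,
        1.25796109e-02,  4.58695460e-03, -1.66969704e-05]), 'tool_pos': array([0.16184129, 0.62893536, 0.23051233]), 'tcp_rot': array([[-9.68482224e-01,  2.49082540e-01, -2.65312208e-04],
       [ 2.49082649e-01,  9.68481009e-01, -1.53951625e-03],
       [-1.26516782e-04, -1.55707879e-03, -9.99998780e-01]]), 'wrist_force': array([-0.24033931,  0.2833018 ,  1.25208014]), 'moment': array([ 0.03126569, -0.03593797,  0.01212391]), 'width': 0.08546604676691931}
```

View pics/side0.png

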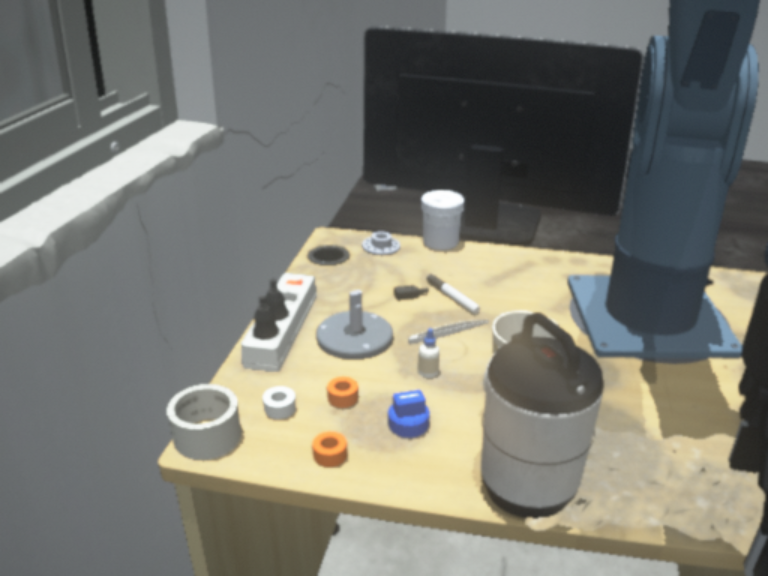

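View pics/top0.png

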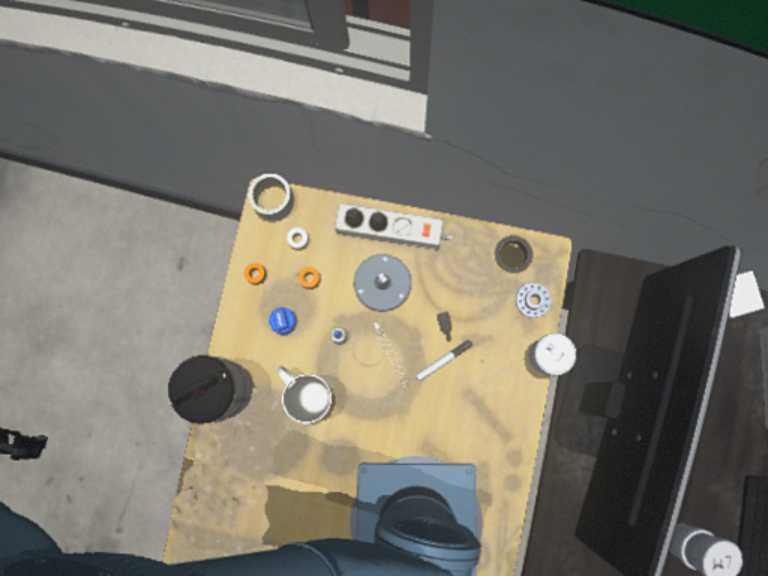

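The top view (1.5x) shows the support at (534,300), white spacer (297,238), cap (282,320), stand (382,282), dropper (338,335), jar (553,355) and connector (444,325). The side view has the support at (381,243), spacer (279,402), cap (409,415) and stand (354,333) with its post top at (356,293). Next I'll enlarge the four items together.

```bash
cat > h.py <<'E'
from bench import manip, eyes
import cv2,numpy as np
def ray(f,px):
    K=np.array([[f["fx"],0,f["cx"]],[0,f["fy"],f["cy"]],[0,0,1.]])
    p=cv2.undistortPoints(np.array(px,float).reshape(-1,1,2),K,np.array(f["distortion"])).reshape(-1,2)
    R=np.array(f["R"]); d=(R.T@np.c_[p,np.ones(len(p))].T).T
    return -R.T@f["t"], d
def onz(f,px,z):
    c,d=ray(f,px); return c+d*((z-c[2])/d[:,2])[:,None]
def tri(f1,p1,f2,p2):
    c1,d1=ray(f1,p1);c2,d2=ray(f2,p2);d1=d1[0]/np.linalg.norm(d1[0]);d2=d2[0]/np.linalg.norm(d2[0])
    s=np.linalg.lstsq(np.c_[d1,-d2],c2-c1,rcond=None)[0]
    a=c1+s[0]*d1;b=c2+s[1]*d2
    return (a+b)/2,np.linalg.norm(a-b)
def proj(f,X):
    K=np.array([[f["fx"],0,f["cx"]],[0,f["fy"],f["cy"]],[0,0,1.]])
    return cv2.projectPoints(np.array(X,float).reshape(-1,3),cv2.Rodrigues(np.array(f["R"]))[0],np.array(f["t"]),K,np.array(f["distortion"]))[0].reshape(-1,2)
def crop(img,c,h=24,k=4):
    u,v=map(int,c); return cv2.resize(img[v-h:v+h,u-h:u+h,::-1],None,fx=k,fy=k,interpolation=cv2.INTER_CUBIC)
E
python3 - <<'E'
from h import *
T=eyes.grab_frame("top");S=eyes.grab_frame("side")
t=[(356,200),(198,159),(188,213),(255,188)];s=[(254,162),(186,268),(272,276),(237,212)]
rows=[np.hstack([crop(F["img"],c) for c in L]) for F,L in((T,t),(S,s))]
cv2.imwrite("pics/m1.png",np.vstack(rows))
# colour masks: blue cap, top & side
for n,F,c in(("top",T,t[2]),("side",S,s[2])):
    hsv=cv2.cvtColor(F["img"],cv2.COLOR_RGB2HSV); m=cv2.inRange(hsv,(105,120,60),(130,255,255))
    k,l,st,ce=cv2.connectedComponentsWithStats(m); 
    for i in range(1,k):
        if st[i,4]>30: print(n,"blue",st[i],ce[i])
for a,b in zip(t,s): print(tri(T,a,S,b))
E
```

```text
top blue [180 205  17  17 197] [188.10659898 213.36548223]
side blue [263 261  20  10 112] [272.04464286 265.98214286]
side blue [259 271  27  14 201] [271.77114428 278.66169154]
(array([ 0.4150589 , -0.22064278,  0.0092625 ]), np.float64(2.7228672807527055e-05))
(array([0.53003052, 0.23313862, 0.01549282]), np.float64(0.0007581214787326567))
(array([0.37218139, 0.25559843, 0.01920973]), np.float64(0.001889261714620619))
(array([0.44374102, 0.06647866, 0.03407604]), np.float64(0.0005751573072150797))
```

View pics/m1.png

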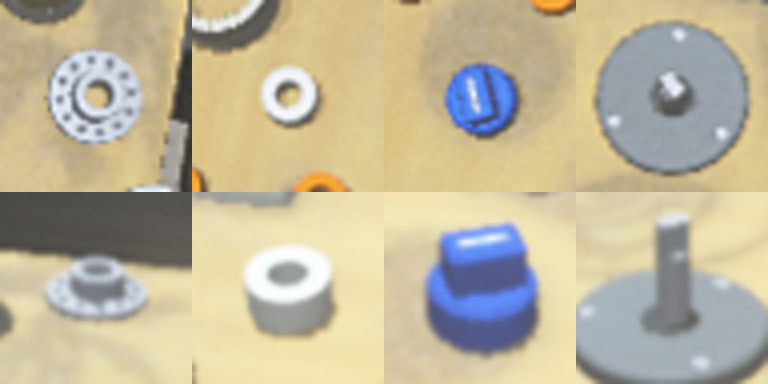

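Top row: support flange with hub bore, spacer ring, cap with its white line near vertical, and the stand with its tongue's bright top. Bottom row: the same four from the side, with clear rims. I can segment these with masks and fit circles on horizontal planes.

```bash
cat >> h.py <<'E'
def comp(F,c,h,k=8,**kw):
    """upsampled (k x) crop -> biggest blob of mask fn; returns contour pts in raw px, centroid"""
    u,v=c; im=F["img"][v-h:v+h,u-h:u+h]; im=cv2.resize(im,None,fx=k,fy=k,interpolation=cv2.INTER_CUBIC)
    m=cv2.inRange(cv2.cvtColor(im,cv2.COLOR_RGB2HSV),kw["lo"],kw["hi"])
    cs,_=cv2.findContours(m,cv2.RETR_EXTERNAL,cv2.CHAIN_APPROX_NONE)
    q=max(cs,key=cv2.contourArea); M=cv2.moments(q)
    raw=lambda p:(np.array(p,float)+.5)/k-.5+np.array([u-h,v-h])
    return raw(q.reshape(-1,2)),raw([M["m10"]/M["m00"],M["m01"]/M["m00"]]),q
def circ(P):
    A=np.c_[2*P[:,:2],np.ones(len(P))];s=np.linalg.lstsq(A,(P[:,:2]**2).sum(1),rcond=None)[0]
    return s[:2],np.sqrt(s[2]+s[:2]@s[:2])
E
python3 - <<'E'
from h import *
T=eyes.grab_frame("top");S=eyes.grab_frame("side")
def rep(n,F,c,h,lo,hi,z):
    p,ce,q=comp(F,c,h,lo=lo,hi=hi); P=onz(F,p,z); cc,r=circ(P)
    print(n,"cen px",ce.round(2),"circle",cc.round(4),"r %.4f"%r,"resid %.4f"%np.abs(np.hypot(*(P[:,:2]-cc).T)-r).max(),"bbox",np.r_[p.min(0),p.max(0)].round(1)); return ce
rep("sup T",T,(356,200),14,(90,0,110),(160,90,255),.006)
rep("sup S",S,(254,162),16,(90,0,100),(160,90,255),.006)
a=rep("spc T",T,(198,159),11,(0,0,190),(180,60,255),.022)
b=rep("spc S",S,(186,268),16,(0,0,190),(180,50,255),.022)
print("spacer tri",tri(T,a,S,b))
rep("cap T",T,(188,213),14,(105,120,40),(130,255,255),.024)
a=rep("line T",T,(188,213),8,(0,0,150),(180,110,255),.045)
b=rep("line S",S,(272,266),8,(0,0,150),(180,110,255),.045)
print("line tri",tri(T,a,S,b))
rep("stand T",T,(255,188),24,(85,8,60),(130,110,180),.014)
a=rep("tong T",T,(255,185),7,(0,0,165),(180,110,255),.074)
b=rep("tong S",S,(237,199),9,(0,0,165),(180,110,255),.074)
print("tong tri",tri(T,a,S,b))
def ang(F,c,h,lo,hi,z):
    p,_,q=comp(F,c,h,lo=lo,hi=hi); P=onz(F,p,z)[:,:2]
    r=cv2.minAreaRect((P*1e4).astype(np.float32)); d=np.linalg.svd(P-P.mean(0))[2][0]
    print("rect mm",np.array(r[1])/10,"rect ang",r[2],"svd ang",np.degrees(np.arctan2(d[1],d[0])))
ang(T,(188,213),8,(0,0,150),(180,110,255),.045);ang(S,(272,266),8,(0,0,150),(180,110,255),.045)
ang(T,(255,185),7,(0,0,165),(180,110,255),.074);ang(S,(237,199),9,(0,0,165),(180,110,255),.074)
# tongue brightness crop big, with gray numbers
print(cv2.cvtColor(T["img"],cv2.COLOR_RGB2GRAY)[178:196,246:264])
E
```

```text
sup T cen px [355.14 199.73] circle [ 0.4164 -0.2189] r 0.0332 resid 0.0009 bbox [343.7 188.2 366.7 211.3]
sup S cen px [253.64 161.81] circle [ 0.4159 -0.2321] r 0.0398 resid 0.0161 bbox [241.4 152.9 265.8 168.9]
spc T cen px [197.55 157.69] circle [0.5328 0.2335] r 0.0202 resid 0.0012 bbox [190.6 150.8 204.6 164.7]
spc S cen px [185.43 263.82] circle [0.531  0.2288] r 0.0222 resid 0.0027 bbox [174.1 256.2 197.1 271.6]
spacer tri (array([0.53098944, 0.23278472, 0.02512666]), np.float64(0.0018643302747513397))
cap T cen px [187.85 213.4 ] circle [0.3716 0.255 ] r 0.0240 resid 0.0009 bbox [179.3 205.1 196.3 221.9]
line T cen px [185.88 212.26] circle [0.3724 0.2562] r 0.0082 resid 0.0057 bbox [184.1 207.8 187.7 216.7]
line S cen px [270.62 259.4 ] circle [0.3734 0.2409] r 0.0109 resid 0.0063 bbox [263.6 257.6 279.4 262.2]
line tri (array([0.37293418, 0.25406689, 0.0551317 ]), np.float64(0.0031147140347790024))
stand T cen px [254.67 188.16] circle [0.4467 0.0683] r 0.0527 resid 0.0012 bbox [236.1 169.7 273.2 206.6]
tong T cen px [254.23 181.95] circle [0.4485 0.0678] r 0.0181 resid 0.
[... 1237 characters left out ...]
122 107 134 156 161 161]
 [161 162 160 136 112 110 136 139 171 229 202 133  98  97 125 155 161 161]
 [156 161 159 135 115 115 107 133 134 146 123  90  87  98 129 153 162 162]
 [159 156 159 144 123 116  99 102  97  92  87  84  90  98 124 146 156 160]
 [161 160 161 157 134 114  98  85  90  84  86  88  97 115 137 150 161 159]
 [158 159 160 160 133 116  96  80  83  87  80  90 113 132 149 160 159 162]
 [158 157 160 160 157 146 124  97  86  84  82 102 141 155 162 159 158 159]
 [158 158 158 158 162 159 154 144 139 138 146 151 161 163 161 158 157 159]
 [155 158 158 159 159 161 160 160 159 161 162 160 163 161 158 161 159 159]
 [157 158 158 157 156 161 160 160 161 162 162 162 161 159 156 159 161 158]]
```

```bash
python3 - <<'E'
from h import *
T=eyes.grab_frame("top");S=eyes.grab_frame("side")
def one(n,c,h,lo,hi,z,F):
    p,ce,q=comp(F,c,h,lo=lo,hi=hi); P=onz(F,p,z)[:,:2]; r=cv2.minAreaRect((P*1e4).astype(np.float32))
    M=cv2.moments((P*1e4).astype(np.float32)); a=.5*np.arctan2(2*M["mu11"],M["mu20"]-M["mu02"])
    print(n,ce.round(2),"world",onz(F,ce,z)[0].round(4),"rect mm",np.round(r[1],0)/10,"rectang %.1f"%r[2],"mom ang %.1f"%np.degrees(a)); return ce
for thr in(90,130):
    a=one("line T",(186,212),7,(100,0,130),(130,thr,255),.045,T);b=one("line S",(273,264),8,(100,0,130),(130,thr,255),.045,S); print(tri(T,a,S,b))
for v in(185,200):
    a=one("tong T",(255,185),6,(0,0,v),(180,110,255),.074,T);b=one("tong S",(237,198),8,(0,0,v-10),(180,60,255),.074,S); print(tri(T,a,S,b))
# support hub top from side: bright rim around dark bore ; spacer bore in top
print(cv2.cvtColor(S["img"],cv2.COLOR_RGB2GRAY)[150:170,242:268])
E
```

```text
line T [185.89 212.26] world [0.3724 0.2562 0.045 ] rect mm [24.4  5.2] rectang 15.7 mom ang 16.4
line S [272.18 263.51] world [0.3715 0.2525 0.045 ] rect mm [23.   6.5] rectang 16.9 mom ang 16.5
(array([0.37186161, 0.25572193, 0.0476139 ]), np.float64(0.0005882259839159538))
line T [185.84 212.26] world [0.3725 0.2564 0.045 ] rect mm [26.8  7.6] rectang 15.2 mom ang 15.9
line S [272.34 262.53] world [0.3712 0.2496 0.045 ] rect mm [30.1 14.6] rectang 15.3 mom ang 21.3
(array([0.37165038, 0.25544264, 0.04960188]), np.float64(0.0006337779828774347))
tong T [254.48 184.51] world [0.4463 0.0665 0.074 ] rect mm [17.5 10.9] rectang 32.8 mom ang 33.4
tong S [234.82 194.  ] world [0.4484 0.0597 0.074 ] rect mm [27.8 65.2] rectang 4.0 mom ang -78.3
(array([0.44680177, 0.06631239, 0.07765209]), np.float64(0.002244844044655182))
tong T [254.51 184.58] world [0.4461 0.0664 0.074 ] rect mm [16.6  9.6] rectang 34.4 mom ang 34.0
tong S [234.62 193.38] world [0.4489 0.0571 0.074 ] rect mm [27.8 65.2] rectang 4.0 mom ang -77.4
(array([0.44679893, 0.06616538, 0.07896086]), np.float64(0.003064386402845
[... 1487 characters left out ...]
19 118 116
  127 166 200 202 207 217 213 214]
 [199 217 213 197 203 218 207 174 148 137 130 125 125 127 134 143 141 140
  156 186 192 193 208 212 195 205]
 [177 195 205 197 209 224 222 199 180 177 162 147 139 145 176 195 195 182
  188 211 210 206 206 193 176 191]
 [168 165 178 190 210 221 220 200 198 210 207 192 171 169 205 221 219 198
  197 214 214 198 183 171 177 191]
 [184 168 158 156 172 190 202 198 206 218 220 212 193 183 209 220 218 205
  196 194 181 163 160 173 188 198]
 [195 188 172 149 145 155 162 165 177 190 194 192 186 177 182 186 181 170
  162 157 149 153 172 189 199 201]
 [198 196 189 178 175 173 153 147 152 161 166 163 157 157 157 157 152 146
  144 153 173 185 196 201 203 204]]
```

```bash
python3 -m jog '[[[0,0,8.4],[0,0,-1],1],[[0,0,8.4],[0,0,-1],1],[[0,0,8.4],[0,0,-1],1],[[0,0,8.4],[0,0,-1],1],[[0,0,8.4],[0,0,-1],1],[[0,0,8.4],[0,0,-1],1],[[0,0,8.4],[0,0,-1],1],[[0,0,8.4],[0,0,0],1]]' 40
python3 -m jog '[[[0,0,8.4],[0,0,0],1],[[0,0,0],[-4,4,0],1],[[0,0,0],[-4,4,0],1],[[0,0,0],[-4,4,0],1],[[0,0,0],[-4,4,0],1],[[0,0,0],[-4,4,0],1],[[0,0,0],[-4,4,0],0.3],[[0,0,0],[-4,4,0],0.3]]'
python3 - <<'E'
from h import *
T=eyes.grab_frame("top");S=eyes.grab_frame("side")
print("hub tri",tri(T,(355.9,198.9),S,(254.2,157.1)))
print("jar top",onz(T,(368.8,236.7),.087), "sup bore",onz(T,(355.9,198.9),.022))
s=manip.state();print(s["tool_pos"],s["tcp_rot"].round(4),s["width"],s["time"])
E
```

```text
time: 1.2
tool_pos: [0.1621, 0.6302, 0.3029]
tcp_rot: [[-0.14, 0.99, 0.0], [0.99, 0.14, 0.003], [0.003, 0.001, -1.0]]
wrist_force: [-0.2, 0.7, -0.3]
width: 0.0854
time: 2.0
tool_pos: [0.4104, 0.3804, 0.3016]
tcp_rot: [[0.0, 1.0, 0.0], [1.0, -0.0, 0.001], [0.001, 0.0, -1.0]]
wrist_force: [0.6, 0.3, 0.7]
width: 0.0592
hub tri (array([ 0.41519572, -0.21693086,  0.02556036]), np.float64(0.0013889624147875592))
jar top [[ 0.30705169 -0.23620196  0.087     ]] sup bore [[ 0.41640113 -0.21774035  0.022     ]]
[0.41542862 0.37483288 0.30204852] [[ 0.0125  0.9999  0.0036]
 [ 0.9999 -0.0125 -0.0022]
 [-0.0022  0.0037 -1.    ]] 0.05549170218116983 2.1
```

```bash
python3 -m jog '[[[0,0,0],[-5,0,0],0.3],[[0,0,0],[-5,0,0],0.3],[[0,0,0],[-5,0,0],0.3],[[0,0,0],[-5,0,0],0.3],[[0,0,0],[-5,0,0],0.3],[[0,0,0],[-5,0,0],0.3],[[0,0,0],[-5,0,0],0.3],[[0,0,0],[-5,0,0],0.3]]' 40
python3 -m jog '[[[0,0,0],[-5,0,0],0.3],[[0,0,0],[-5,0,2],0.3],[[0,0,0],[-4,-1,3],0.3],[[0,0,0],[-2.7,-1.5,4],0.3],[[0,0,0],[0,0,4],0.3],[[0,0,0],[0,0,0],0.3],[[0,0,0],[0,0,0],0.3],[[0,0,0],[0,0,0],0.3]]'
python3 - <<'E'
from h import *
s=manip.state();print(s["tool_pos"],s["tcp_rot"].round(4),s["width"],s["wrist_force"])
E
```

```text
time: 2.9
tool_pos: [0.4088, -0.0198, 0.3016]
tcp_rot: [[0.0, 1.0, 0.001], [1.0, -0.0, 0.001], [0.001, 0.001, -1.0]]
wrist_force: [1.1, -0.6, 0.8]
width: 0.0555
time: 3.7
tool_pos: [0.3862, -0.1803, 0.1756]
tcp_rot: [[-0.001, 1.0, 0.003], [1.0, 0.001, -0.0], [-0.0, 0.003, -1.0]]
wrist_force: [0.5, -0.0, 0.8]
width: 0.0557
[ 0.38620768 -0.18026483  0.17555826] [[-1.1e-03  1.0e+00  3.3e-03]
 [ 1.0e+00  1.1e-03 -1.0e-04]
 [-1.0e-04  3.3e-03 -1.0e+00]] 0.05566338917177279 [ 0.50439346 -0.00899557  0.76860497]
```

```bash
python3 -m jog '[[[0,0,0],[-1.9,1.5,3.5],0.3],[[0,0,0],[-1.9,1.5,3.5],0.3],[[0,0,0],[0,0,3.5],0.3],[[0,0,0],[0,0,2.5],0.3],[[0,0,0],[0,0,0],0.3],[[0,0,0],[0,0,0],0.3]]'

```

```text
time: 4.3
tool_pos: [0.4161, -0.2184, 0.0455]
tcp_rot: [[-0.001, 1.0, 0.003], [1.0, 0.001, -0.0], [-0.0, 0.003, -1.0]]
wrist_force: [-0.7, -0.7, 0.6]
width: 0.0554
```

```bash
python3 -m jog '[[[0,0,0],[0,0,2],0.3],[[0,0,0],[0,0,1.85],0.3],[[0,0,0],[0,0,0],-1],[[0,0,0],[0,0,0],-1],[[0,0,0],[0,0,0],-1],[[0,0,0],[0,0,0],-1],[[0,0,0],[0,0,0],-1],[[0,0,0],[0,0,0],-1]]' 30
python3 -m jog '[[[0,0,0],[0,0,0],0.2],[[0,0,0],[0,0,0],0.2],[[0,0,0],[0,0,0],0.2],[[0,0,8.5],[0,0,0],0.2],[[0,0,8.5],[0,0,0],0.2],[[0,0,8.5],[0,0,0],0.2],[[0,0,8.5],[0,0,0],0.2],[[0,0,8.5],[0,0,0],0.2]]'
python3 -m jog '[[[0,0,8.5],[0,0,0],0.2],[[0,0,8.5],[0,0,0],0.2],[[0,0,8.5],[0,0,0],0.2],[[0,0,8.5],[0,0,0],0.2],[[0,0,8.5],[0,0,0],0.2],[[0,0,5],[0,0,0],0.2],[[0,0,0],[0,0,0],0.2]]'
python3 -m jog '[[[0,0,0],[0,0,0],-1],[[0,0,0],[0,0,0],-1],[[0,0,0],[0,0,0],-1],[[0,0,0],[0,0,0],-1],[[0,0,0],[0,0,0],-1],[[0,0,0],[0,0,0],-1]]' 40
```

```text
time: 5.1
tool_pos: [0.4159, -0.2188, 0.0067]
tcp_rot: [[0.0, 1.0, 0.003], [1.0, -0.0, -0.001], [-0.001, 0.003, -1.0]]
wrist_force: [-1.0, 0.5, 9.3]
width: 0.0344
time: 5.9
tool_pos: [0.4144, -0.2184, 0.0053]
tcp_rot: [[0.68, 0.733, -0.0], [0.733, -0.68, 0.0], [-0.0, -0.0, -1.0]]
wrist_force: [0.5, -0.4, 0.0]
width: 0.0512
time: 6.6
tool_pos: [0.4143, -0.2183, 0.0051]
tcp_rot: [[1.0, -0.001, -0.001], [-0.001, -1.0, -0.0], [-0.001, 0.0, -1.0]]
wrist_force: [0.1, 0.0, -0.2]
width: 0.0514
time: 7.2
tool_pos: [0.4146, -0.2185, 0.0055]
tcp_rot: [[1.0, 0.001, 0.001], [0.001, -1.0, 0.0], [0.001, -0.0, -1.0]]
wrist_force: [-0.7, 0.9, 4.9]
width: 0.0344
```

```bash
python3 -m jog '[[[0,0,0],[0,0,-2],-1],[[0,0,0],[0,0,-4],-1],[[0,0,0],[0,0,-4],-1],[[0,0,0],[0.6,-4.75,-2],-1],[[0,0,0],[0.5,-4.75,0],-1],[[0,0,0],[0.5,-4.75,0],-1],[[0,0,0],[0.5,-4.75,0],-1],[[0,0,0],[0.5,-4.75,0],-1]]'
python3 -m jog '[[[0,0,0],[0.5,-4.75,0],-1],[[0,0,0],[0,0,0],-1],[[0,0,0],[0,0,0],-1],[[0,0,0],[0,0,0],-1]]'
python3 - <<'E'
from h import *
T=eyes.grab_frame("top");S=eyes.grab_frame("side")
s=manip.state();p=s["tool_pos"];print(p,s["width"],s["wrist_force"],s["qpos"].round(0))
ct=proj(T,p+[0,0,-.005])[0];cs=proj(S,p+[0,0,-.005])[0];print(ct,cs)
cv2.imwrite("pics/m2.png",np.hstack([crop(T["img"],ct,32,6),crop(S["img"],cs,32,6)]))
E
```

```text
time: 8.0
tool_pos: [0.4399, 0.0194, 0.1244]
tcp_rot: [[1.0, 0.001, -0.0], [0.001, -1.0, 0.0], [-0.0, -0.0, -1.0]]
wrist_force: [1.1, -0.7, -1.5]
width: 0.0341
time: 8.4
tool_pos: [0.4449, 0.0636, 0.1245]
tcp_rot: [[1.0, -0.002, -0.0], [-0.002, -1.0, -0.0], [-0.0, 0.0, -1.0]]
wrist_force: [0.1, -0.1, -1.7]
width: 0.0343
[0.44506856 0.0632273  0.12456223] 0.033888568859821236 [ 0.41989852 -1.23849137 -1.61131913] [-64.  40.  67. 125. -51.  50. -54.]
[255.06608805 181.92768076] [235.97801816 175.48247351]
```

View pics/m2.png

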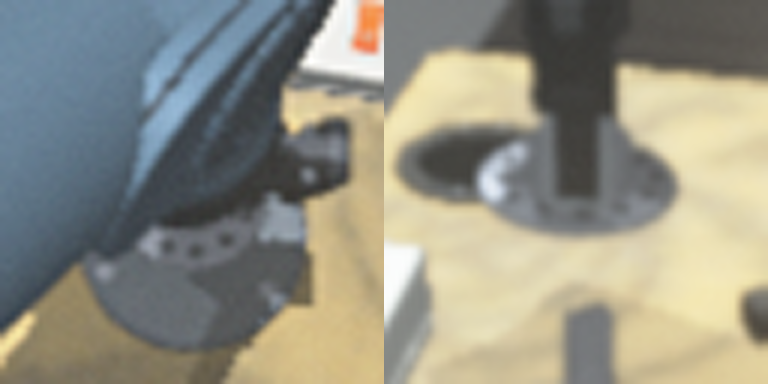

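The support is held level, flange spanning columns 476–677 in the side crop, with the post below it near column 588. Flange and post aren't aligned in X yet, so I'll get those numbers from edges.

```bash
python3 - <<'E'
from h import *
S=eyes.grab_frame("side")
g=cv2.cvtColor(S["img"],cv2.COLOR_RGB2GRAY).astype(float);hsv=cv2.cvtColor(S["img"],cv2.COLOR_RGB2HSV)
p=manip.state()["tool_pos"]; print(p)
def ony(px,y):
    c,d=ray(S,px); return c+d*((y-c[1])/d[:,1])[:,None]
# hue/sat separate grey metal from wood
for v in range(172,182): 
    r=hsv[v,212:258,1]; print(v,r.tolist())
for v in range(196,206,2): print(v,g[v,226:248].astype(int).tolist())
for u,v in((225,178),(237.4,198.5),(236.67,205)): pass
print("tool proj->X check",ony(proj(S,p),p[1]))
E
```

```text
[0.44515919 0.06332671 0.12458906]
172 [10, 14, 18, 18, 18, 10, 18, 20, 16, 25, 23, 20, 15, 13, 14, 16, 15, 13, 13, 5, 14, 22, 18, 23, 26, 22, 9, 11, 11, 13, 11, 7, 7, 7, 5, 0, 3, 0, 11, 40, 56, 52, 51, 52, 55, 55]
173 [6, 9, 9, 12, 13, 9, 18, 22, 16, 20, 26, 21, 16, 15, 15, 15, 13, 13, 13, 8, 10, 22, 26, 26, 23, 22, 6, 9, 11, 11, 9, 7, 9, 7, 5, 5, 5, 7, 0, 29, 52, 53, 51, 53, 54, 55]
174 [5, 5, 7, 9, 2, 3, 15, 25, 16, 18, 28, 24, 19, 18, 18, 17, 11, 13, 13, 5, 13, 18, 26, 19, 29, 25, 6, 9, 13, 11, 9, 7, 9, 9, 5, 5, 2, 7, 5, 29, 52, 54, 54, 53, 53, 54]
175 [24, 11, 2, 6, 4, 7, 8, 21, 22, 20, 26, 22, 17, 16, 19, 16, 11, 13, 13, 7, 3, 9, 9, 6, 10, 13, 3, 9, 10, 11, 11, 11, 14, 11, 7, 5, 7, 9, 4, 33, 52, 55, 55, 55, 52, 53]
176 [61, 52, 41, 42, 45, 45, 38, 12, 14, 23, 24, 20, 18, 17, 18, 17, 13, 13, 13, 11, 7, 7, 7, 7, 5, 9, 7, 12, 10, 9, 13, 14, 17, 15, 14, 12, 14, 8, 15, 43, 55, 55, 54, 52, 52, 51]
177 [67, 67, 67, 69, 69, 69, 68, 59, 31, 2, 16, 18, 22, 19, 19, 17, 11, 10, 11, 11, 11, 13, 11, 9, 9, 9, 9, 10, 13, 9, 9, 13, 16, 16, 18, 16, 13, 2, 30, 50, 53, 53, 54, 52, 51, 51]
178 [59,
[... 647 characters left out ...]
, 16, 23, 29, 36, 41, 45, 49, 53, 54, 54, 54, 54, 55, 57, 57, 57, 58]
196 [205, 201, 198, 197, 198, 194, 174, 140, 122, 119, 120, 121, 121, 118, 129, 157, 182, 193, 199, 201, 204, 204]
198 [199, 199, 198, 197, 195, 189, 169, 136, 119, 120, 120, 121, 120, 121, 131, 163, 193, 202, 204, 206, 207, 208]
200 [192, 190, 188, 187, 185, 180, 163, 134, 119, 120, 121, 119, 121, 121, 131, 166, 194, 203, 205, 204, 205, 205]
202 [187, 187, 187, 189, 191, 189, 170, 135, 118, 119, 121, 121, 120, 119, 132, 166, 192, 200, 201, 200, 199, 197]
204 [194, 196, 197, 199, 200, 196, 173, 136, 118, 120, 124, 124, 122, 121, 129, 160, 182, 190, 189, 186, 182, 182]
tool proj->X check [[0.44515919 0.06332671 0.12458906]]
```

```bash
python3 - <<'E'
from h import *
S=eyes.grab_frame("side")
def ony(px,y):
    c,d=ray(S,px); return c+d*((y-c[1])/d[:,1])[:,None]
print(ony([(236.5,200),(236.5,204)],.0665), ony([(235.2,178),(236,175.5)],.0633))
E
```

```text
[[0.4446396  0.0665     0.06361499]
 [0.44478358 0.0665     0.05388002]] [[0.44673393 0.0633     0.11377707]
 [0.44501986 0.0633     0.11956146]]
```

```bash
python3 -m jog '[[[0,0,0],[-0.15,-0.32,2],-1],[[0,0,0],[0,0,1.8],-1],[[0,0,0],[0,0,0],-1],[[0,0,0],[0,0,0],-1]]'
python3 -m jog '[[[0,0,0],[0,0,0.25],-1],[[0,0,0],[0,0,0.1],-1],[[0,0,0],[0,0,0.1],-1],[[0,0,0],[0,0,0],-1]]'
python3 -m jog '[[[0,0,0],[0,0,0.1],-1],[[0,0,0],[0,0,0],-1]]'
```

```text
time: 9.0
tool_pos: [0.4438, 0.0672, 0.0868]
tcp_rot: [[1.0, -0.002, -0.0], [-0.002, -1.0, -0.0], [-0.0, 0.0, -1.0]]
wrist_force: [-0.4, 0.2, -0.8]
width: 0.0342
time: 9.4
tool_pos: [0.4439, 0.0681, 0.0821]
tcp_rot: [[1.0, -0.0, 0.0], [-0.0, -1.0, 0.0], [0.0, -0.0, -1.0]]
wrist_force: [0.7, 0.4, -2.0]
width: 0.0339
time: 9.6
tool_pos: [0.4438, 0.068, 0.081]
tcp_rot: [[1.0, -0.0, -0.0], [-0.0, -1.0, -0.0], [-0.0, 0.0, -1.0]]
wrist_force: [0.8, -0.1, -2.0]
width: 0.0343
```

```bash
python3 -m jog '[[[0,0,0],[0,0.15,0],-1],[[0,0,0],[0,0,0],-1],[[0,0,0],[0,0,0.1],-1],[[0,0,0],[0,0,0.1],-1],[[0,0,0],[0,0,0],-1]]'
python3 -m jog '[[[0,0,0],[0,0,0.1],-1],[[0,0,0],[0,0,0],-1]]'
```

```text
time: 10.1
tool_pos: [0.4438, 0.0665, 0.0789]
tcp_rot: [[1.0, -0.0, -0.0], [-0.0, -1.0, -0.0], [-0.0, 0.0, -1.0]]
wrist_force: [0.1, -0.3, -1.9]
width: 0.0344
time: 10.3
tool_pos: [0.4437, 0.0664, 0.0779]
tcp_rot: [[1.0, -0.0, -0.0], [-0.0, -1.0, -0.0], [-0.0, 0.0, -1.0]]
wrist_force: [-1.0, -0.8, -2.3]
width: 0.0343
```

```bash
python3 -m jog '[[[0,0,0],[0,0,0.1],-1],[[0,0,0],[0,0,0.1],-1],[[0,0,0],[0,0,0],-1]]'
python3 -m jog '[[[0,0,0],[0,0,0.1],-1],[[0,0,0],[0,0,0.1],-1],[[0,0,0],[0,0,0],-1]]'
```

```text
time: 10.6
tool_pos: [0.4436, 0.0664, 0.0759]
tcp_rot: [[1.0, -0.001, -0.0], [-0.001, -1.0, -0.0], [-0.0, 0.0, -1.0]]
wrist_force: [-0.2, -0.5, -2.6]
width: 0.0341
time: 10.9
tool_pos: [0.4437, 0.0664, 0.0739]
tcp_rot: [[1.0, -0.001, -0.0], [-0.001, -1.0, -0.0], [-0.0, 0.0, -1.0]]
wrist_force: [0.2, -0.7, -1.5]
width: 0.0345
```

```bash
python3 -m jog '[[[0,0,0],[0,0,0.3],-1],[[0,0,0],[0,0,0.3],-1],[[0,0,0],[0,0,0.3],-1],[[0,0,0],[0,0,0.1],-1],[[0,0,0],[0,0,0],-1]]'
python3 -m jog '[[[0,0,0],[0,0,0.1],-1],[[0,0,0],[0,0,0.1],-1],[[0,0,0],[0,0,0],-1]]'
python3 -m jog '[[[0,0,0],[0,0,0.1],-1],[[0,0,0],[0,0,0.1],-1],[[0,0,0],[0,0,0],-1]]'
```

```text
time: 11.4
tool_pos: [0.4437, 0.0665, 0.0638]
tcp_rot: [[1.0, -0.0, -0.0], [-0.0, -1.0, -0.0], [-0.0, 0.0, -1.0]]
wrist_force: [-1.8, -1.5, -2.0]
width: 0.0342
time: 11.7
tool_pos: [0.4438, 0.0664, 0.062]
tcp_rot: [[1.0, -0.001, -0.0], [-0.001, -1.0, -0.0], [-0.0, 0.0, -1.0]]
wrist_force: [-1.5, -1.7, -1.5]
width: 0.0342
time: 12.0
tool_pos: [0.4438, 0.0665, 0.0599]
tcp_rot: [[1.0, -0.0, -0.0], [-0.0, -1.0, -0.0], [-0.0, 0.0, -1.0]]
wrist_force: [0.5, -0.8, -2.5]
width: 0.0341
```

```bash
python3 -m jog '[[[0,0,0],[0,0,0.1],-1],[[0,0,0],[0,0,0.1],-1],[[0,0,0],[0,0,0.2],-1],[[0,0,0],[0,0,0],-1]]'
python3 -m jog '[[[0,0,0],[0,0,0.3],-1],[[0,0,0],[0,0,0.3],-1],[[0,0,0],[0,0,0.3],-1],[[0,0,0],[0,0,0],-1]]'
```

```text
time: 12.4
tool_pos: [0.4435, 0.0664, 0.0557]
tcp_rot: [[1.0, -0.001, -0.0], [-0.001, -1.0, -0.0], [-0.0, 0.0, -1.0]]
wrist_force: [-1.6, -1.6, -2.3]
width: 0.034
time: 12.8
tool_pos: [0.4435, 0.0664, 0.0466]
tcp_rot: [[1.0, -0.001, -0.001], [-0.001, -1.0, -0.0], [-0.001, 0.0, -1.0]]
wrist_force: [-1.1, -2.4, -3.0]
width: 0.0344
```

```bash
python3 -m jog '[[[0,0,0],[0,0,0.35],-1],[[0,0,0],[0,0,0.35],-1],[[0,0,0],[0,0,0.35],-1],[[0,0,0],[0,0,0.35],-1],[[0,0,0],[0,0,0],-1]]'
python3 -m jog '[[[0,0,0],[0,0,0.35],-1],[[0,0,0],[0,0,0.35],-1],[[0,0,0],[0,0,0.35],-1],[[0,0,0],[0,0,0],-1]]'
python3 -m jog '[[[0,0,0],[0,0,0.1],-1],[[0,0,0],[0,0,0.1],-1],[[0,0,0],[0,0,0],-1]]'
python3 -m jog '[[[0,0,0],[0,0,0.05],-1],[[0,0,0],[0,0,0],-1]]'
```

```text
time: 13.3
tool_pos: [0.4435, 0.0663, 0.0325]
tcp_rot: [[1.0, -0.001, -0.001], [-0.001, -1.0, -0.0], [-0.001, 0.0, -1.0]]
wrist_force: [-2.2, -3.3, -3.9]
width: 0.0339
time: 13.7
tool_pos: [0.4435, 0.0663, 0.0222]
tcp_rot: [[1.0, -0.001, -0.0], [-0.001, -1.0, -0.0], [-0.0, 0.0, -1.0]]
wrist_force: [-2.6, -3.2, -4.4]
width: 0.0342
time: 14.0
tool_pos: [0.4436, 0.0663, 0.0205]
tcp_rot: [[1.0, -0.001, -0.0], [-0.001, -1.0, -0.0], [-0.0, 0.0, -1.0]]
wrist_force: [-3.2, -4.0, -0.6]
width: 0.0344
time: 14.2
tool_pos: [0.4436, 0.0663, 0.0201]
tcp_rot: [[1.0, -0.001, -0.0], [-0.001, -1.0, -0.0], [-0.0, 0.0, -1.0]]
wrist_force: [-3.9, -3.6, 0.2]
width: 0.0342
```

```bash
python3 -m jog '[[[0,0,0],[0,0,0.05],-1],[[0,0,0],[0,0,0.05],-1],[[0,0,0],[0,0,0],-1]]'
python3 -m jog '[[[0,0,0],[0,0,0.05],-1],[[0,0,0],[0,0,0],-1]]'
```

```text
time: 14.5
tool_pos: [0.4437, 0.0662, 0.0193]
tcp_rot: [[1.0, -0.001, 0.0], [-0.001, -1.0, -0.0], [0.0, 0.0, -1.0]]
wrist_force: [-4.3, -3.8, 3.7]
width: 0.0342
time: 14.7
tool_pos: [0.4438, 0.0662, 0.0191]
tcp_rot: [[1.0, -0.001, 0.0], [-0.001, -1.0, 0.0], [0.0, -0.0, -1.0]]
wrist_force: [-5.1, -3.2, 8.2]
width: 0.0339
```

```bash
python3 -m jog '[[[0,0,0],[0,0,0],0.3],[[0,0,0],[0,0,0],0.3],[[0,0,0],[0,0,0],0.3],[[0,0,0],[0,0,-2],0.3],[[0,0,0],[0,0,-3],0.3],[[0,0,0],[0,0,-3],0.3],[[0,0,0],[0,0,-3],0.3],[[0,0,-8],[0,0,-2],0.3]]'
python3 -m jog '[[[0,0,-8],[0,0,0],0.3],[[0,0,-8],[0,0,0],0.3],[[0,0,-8],[0,0,0],0.3],[[0,0,-8],[0,0,0],0.3],[[0,0,-8],[0,0,0],0.3],[[0,0,-8],[0,0,0],0.3],[[0,0,-8],[0,0,0],0.3],[[0,0,-8],[0,0,0],0.3]]'
python3 -m jog '[[[0,0,-8],[0,0,0],0.3],[[0,0,-8],[0,0,0],0.3],[[0,0,-2],[0,0,0],0.3],[[0,0,0],[0,0,0],0.3],[[0,0,0],[4,2.2,0],0.3],[[0,0,0],[4,2.2,0],0.3],[[0,0,0],[4,2.2,0],0.3],[[0,0,0],[4,2.2,0],0.3]]'
python3 -m jog '[[[0,0,0],[0,0,0],0.3],[[0,0,0],[0,0,0],0.3],[[0,0,0],[0,0,0],0.3]]'
python3 - <<'E'
from h import *
T=eyes.grab_frame("top");S=eyes.grab_frame("side")
s=manip.state();print(s["tool_pos"],s["qpos"].round(0),s["wrist_force"].round(1),s["time"])
cv2.imwrite("pics/m3.png",np.hstack([crop(T["img"],(240,185),48,4),crop(S["img"],(230,225),48,4)]))
E
```

```text
time: 15.5
tool_pos: [0.4447, 0.0667, 0.1501]
tcp_rot: [[0.99, 0.141, 0.002], [0.141, -0.99, -0.0], [0.002, 0.001, -1.0]]
wrist_force: [0.2, -0.5, -0.3]
width: 0.0555
time: 16.3
tool_pos: [0.4443, 0.0669, 0.1488]
tcp_rot: [[0.304, 0.953, 0.001], [0.953, -0.304, 0.001], [0.001, 0.001, -1.0]]
wrist_force: [0.2, -0.6, 0.2]
width: 0.0554
time: 17.1
tool_pos: [0.5325, 0.2285, 0.1484]
tcp_rot: [[0.003, 1.0, 0.0], [1.0, -0.003, 0.0], [0.0, 0.0, -1.0]]
wrist_force: [-0.2, -0.7, -0.3]
width: 0.0555
time: 17.4
tool_pos: [0.5314, 0.225, 0.1483]
tcp_rot: [[0.003, 1.0, -0.001], [1.0, -0.003, -0.001], [-0.001, -0.001, -1.0]]
wrist_force: [-0.3, -0.3, 0.8]
width: 0.0555
[0.53148267 0.22499992 0.14855624] [-59.  36.  44. 105. -32.  51.  -0.] [-0.3  0.3  0.4] 17.5
```

View pics/m3.png

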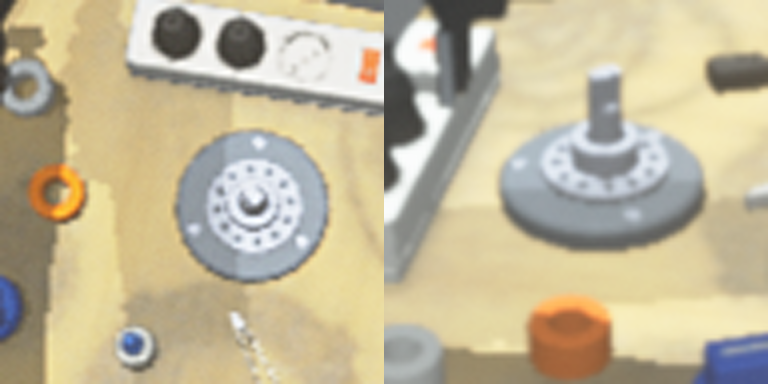

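The support sits flat on the seat in both views, post up through its bore at (253,200) in the top crop and (603,100) in the side crop. The grey ring near the spacer could foul the gripper body, so I'll check its height first.

```bash
python3 - <<'E'
from h import *
T=eyes.grab_frame("top");S=eyes.grab_frame("side")
print("ring",tri(T,(180,130),S,(136,270)), onz(T,[(166,130),(194,130)],.06))
a=tri(T,(212,150),S,(136,270))
print("cap line now?",onz(T,(185.9,212.3),.045))
E
```

```text
ring (array([0.60788625, 0.28258386, 0.04799146]), np.float64(0.0004514080009291864)) [[0.60407682 0.32010192 0.06      ]
 [0.603681   0.23971518 0.06      ]]
cap line now? [[0.37233431 0.25622159 0.045     ]]
```

```bash
python3 -m jog '[[[0,0,0],[0.83,0.1,2],0.3],[[0,0,0],[0,0,4],0.3],[[0,0,0],[0,0,4],0.3],[[0,0,0],[0,0,1.5],0.3],[[0,0,0],[0,0,0],0.3],[[0,0,0],[0,0,0],0.3]]'
python3 -m jog '[[[0,0,0],[0,0,1.5],0.3],[[0,0,0],[0,0,1.1],0.3],[[0,0,0],[0,0,0],0.3],[[0,0,0],[0,0,0],0.3],[[0,0,0],[0,0,0],0.3]]'
```

```text
time: 18.2
tool_pos: [0.5339, 0.2346, 0.0349]
tcp_rot: [[0.001, 1.0, 0.002], [1.0, -0.001, 0.0], [0.0, 0.002, -1.0]]
wrist_force: [-0.9, -0.0, 0.9]
width: 0.0555
time: 18.7
tool_pos: [0.5332, 0.2348, 0.0079]
tcp_rot: [[0.001, 1.0, 0.001], [1.0, -0.001, 0.0], [0.0, 0.001, -1.0]]
wrist_force: [0.1, 0.5, 0.4]
width: 0.0554
```

```bash
python3 -m jog '[[[0,0,0],[-0.1,0,0],-1],[[0,0,0],[0,0,0],-1],[[0,0,0],[0,0,0],-1],[[0,0,0],[0,0,0],-1],[[0,0,0],[0,0,0],-1]]' 30
python3 -m jog '[[[0,0,0],[0,0,0],0.3],[[0,0,0],[0,0,0],0.3],[[0,0,0],[0,0,0],0.3],[[0,0,8.5],[0,0,0],0.3],[[0,0,8.5],[0,0,0],0.3],[[0,0,8.5],[0,0,0],0.3],[[0,0,8.5],[0,0,0],0.3],[[0,0,8.5],[0,0,0],0.3]]'
python3 -m jog '[[[0,0,8.5],[0,0,0],0.3],[[0,0,8.5],[0,0,0],0.3],[[0,0,8.5],[0,0,0],0.3],[[0,0,8.5],[0,0,0],0.3],[[0,0,8.5],[0,0,0],0.3],[[0,0,5],[0,0,0],0.3],[[0,0,0],[0,0,0],0.3],[[0,0,0],[0,0,0],0.3]]'
python3 -m jog '[[[0,0,0],[0,0,0],-1],[[0,0,0],[0,0,0],-1],[[0,0,0],[0,0,0],-1],[[0,0,0],[0,0,0],-1],[[0,0,0],[0,0,0],-1]]' 30
```

```text
time: 19.2
tool_pos: [0.5332, 0.2337, 0.008]
tcp_rot: [[0.001, 1.0, 0.001], [1.0, -0.001, 0.0], [0.0, 0.001, -1.0]]
wrist_force: [-0.9, -0.6, 6.4]
width: 0.039
time: 20.0
tool_pos: [0.5328, 0.2338, 0.0074]
tcp_rot: [[0.68, 0.733, -0.0], [0.733, -0.68, -0.0], [-0.0, -0.0, -1.0]]
wrist_force: [-0.0, -0.1, -0.4]
width: 0.0554
time: 20.8
tool_pos: [0.5328, 0.2337, 0.0073]
tcp_rot: [[1.0, 0.002, -0.0], [0.002, -1.0, -0.0], [-0.0, 0.0, -1.0]]
wrist_force: [0.5, 0.5, -1.0]
width: 0.0556
time: 21.3
tool_pos: [0.533, 0.2338, 0.0077]
tcp_rot: [[1.0, -0.0, 0.0], [-0.0, -1.0, 0.0], [0.0, -0.0, -1.0]]
wrist_force: [-1.1, 0.9, 1.9]
width: 0.038
```

```bash
python3 -m jog '[[[0,0,0],[0,0,-3],-1],[[0,0,0],[0,0,-4],-1],[[0,0,0],[0,0,-4],-1],[[0,0,-8.5],[0,0,-1],-1],[[0,0,-8.5],[0,0,0],-1],[[0,0,-8.5],[0,0,0],-1],[[0,0,-8.5],[0,0,0],-1],[[0,0,-8.5],[0,0,0],-1]]'
python3 -m jog '[[[0,0,-8.5],[0,0,0],-1],[[0,0,-8.5],[0,0,0],-1],[[0,0,-8.5],[0,0,0],-1],[[0,0,-8.5],[0,0,0],-1],[[0,0,-8.5],[0,0,0],-1],[[0,0,-5],[0,0,0],-1],[[0,0,0],[-4,-2.1,0],-1],[[0,0,0],[-4,-2.1,0],-1]]'
python3 -m jog '[[[0,0,0],[-4,-2.1,0],-1],[[0,0,0],[-4,-2.1,0],-1],[[0,0,0],[-0.8,-0.4,0],-1],[[0,0,0],[0,0,0],-1],[[0,0,0],[0,0,0],-1],[[0,0,0],[0,0,0],-1],[[0,0,0],[0,0,0],-1]]'
```

```text
time: 22.1
tool_pos: [0.5326, 0.2338, 0.1273]
tcp_rot: [[0.733, 0.68, -0.0], [0.68, -0.733, -0.0], [-0.0, -0.0, -1.0]]
wrist_force: [-0.2, -0.6, -0.6]
width: 0.0378
time: 22.9
tool_pos: [0.4905, 0.1534, 0.1273]
tcp_rot: [[-0.002, 1.0, 0.001], [1.0, 0.002, -0.0], [-0.0, 0.001, -1.0]]
wrist_force: [0.8, -1.7, -0.2]
width: 0.0381
time: 23.6
tool_pos: [0.4454, 0.0669, 0.1274]
tcp_rot: [[-0.002, 1.0, 0.0], [1.0, 0.002, -0.0], [-0.0, 0.0, -1.0]]
wrist_force: [0.4, -0.6, -0.2]
width: 0.0381
```

```bash
python3 -m jog '[[[0,0,0],[-0.13,-0.1,2],-1],[[0,0,0],[0,0,2],-1],[[0,0,0],[0,0,0],-1],[[0,0,0],[0,0,0],-1],[[0,0,0],[0,0,0.1],-1],[[0,0,0],[0,0,0],-1]]'
```

```text
time: 24.2
tool_pos: [0.4445, 0.0648, 0.0872]
tcp_rot: [[0.0, 1.0, 0.001], [1.0, -0.0, 0.0], [0.0, 0.001, -1.0]]
wrist_force: [-0.4, 0.7, -0.2]
width: 0.0377
```

```bash
python3 -m jog '[[[0,0,0],[0,0,0.1],-1],[[0,0,0],[0,0,0.1],-1],[[0,0,0],[0,0,0],-1]]'
python3 -m jog '[[[0,0,0],[0,0,0.1],-1],[[0,0,0],[0,0,0],-1]]'
python3 -m jog '[[[0,0,0],[0,0,0.1],-1],[[0,0,0],[0,0,0],-1]]'
```

```text
time: 24.5
tool_pos: [0.4438, 0.0645, 0.0845]
tcp_rot: [[0.0, 1.0, 0.0], [1.0, -0.0, 0.0], [0.0, 0.0, -1.0]]
wrist_force: [0.1, -0.1, -0.8]
width: 0.0382
time: 24.7
tool_pos: [0.4438, 0.0645, 0.0834]
tcp_rot: [[0.0, 1.0, -0.0], [1.0, -0.0, -0.0], [-0.0, -0.0, -1.0]]
wrist_force: [0.7, -0.3, -1.2]
width: 0.0376
time: 24.9
tool_pos: [0.4438, 0.0645, 0.0824]
tcp_rot: [[0.0, 1.0, -0.0], [1.0, -0.0, -0.0], [-0.0, -0.0, -1.0]]
wrist_force: [-0.7, -0.5, -0.2]
width: 0.0382
```

```bash
python3 -m jog '[[[0,0,0],[0.11,0.05,0],-1],[[0,0,0],[0,0,0],-1],[[0,0,0],[0,0,0.1],-1],[[0,0,0],[0,0,0],-1]]'
python3 -m jog '[[[0,0,0],[0,0,0.1],-1],[[0,0,0],[0,0,0],-1]]'
python3 -m jog '[[[0,0,0],[0,0,0.1],-1],[[0,0,0],[0,0,0],-1]]'
python3 -m jog '[[[0,0,0],[0,0,0.1],-1],[[0,0,0],[0,0,0],-1]]'
```

```text
time: 25.3
tool_pos: [0.4442, 0.0656, 0.0814]
tcp_rot: [[0.0, 1.0, -0.0], [1.0, -0.0, -0.0], [-0.0, -0.0, -1.0]]
wrist_force: [0.8, 0.3, -0.6]
width: 0.038
time: 25.5
tool_pos: [0.4442, 0.0656, 0.0804]
tcp_rot: [[0.0, 1.0, -0.0], [1.0, -0.0, -0.0], [-0.0, -0.0, -1.0]]
wrist_force: [0.2, 0.1, -0.6]
width: 0.0381
time: 25.7
tool_pos: [0.4443, 0.0656, 0.0794]
tcp_rot: [[0.001, 1.0, -0.0], [1.0, -0.001, -0.0], [-0.0, -0.0, -1.0]]
wrist_force: [-0.3, -0.1, -0.6]
width: 0.0379
time: 25.9
tool_pos: [0.4443, 0.0656, 0.0784]
tcp_rot: [[0.0, 1.0, -0.0], [1.0, -0.0, -0.0], [-0.0, -0.0, -1.0]]
wrist_force: [0.6, -0.9, -0.3]
width: 0.0378
```

```bash
python3 -m jog '[[[0,0,0],[0,0,0.3],-1],[[0,0,0],[0,0,0.35],-1],[[0,0,0],[0,0,0.35],-1],[[0,0,0],[0,0,0.3],-1],[[0,0,0],[0,0,0],-1]]'
python3 -m jog '[[[0,0,0],[0,0,0.1],-1],[[0,0,0],[0,0,0.1],-1],[[0,0,0],[0,0,0],-1]]'
python3 -m jog '[[[0,0,0],[0,0,0.1],-1],[[0,0,0],[0,0,0.1],-1],[[0,0,0],[0,0,0],-1]]'
python3 -m jog '[[[0,0,0],[0,0,0.2],-1],[[0,0,0],[0,0,0.2],-1],[[0,0,0],[0,0,0],-1]]'
```

```text
time: 26.4
tool_pos: [0.444, 0.0655, 0.0651]
tcp_rot: [[0.0, 1.0, -0.001], [1.0, -0.0, -0.0], [-0.0, -0.001, -1.0]]
wrist_force: [0.2, -0.2, -1.3]
width: 0.0382
time: 26.7
tool_pos: [0.4443, 0.0656, 0.0635]
tcp_rot: [[0.0, 1.0, -0.0], [1.0, -0.0, 0.0], [0.0, -0.0, -1.0]]
wrist_force: [-0.5, 0.1, -0.7]
width: 0.0381
time: 27.0
tool_pos: [0.4443, 0.0656, 0.0614]
tcp_rot: [[0.0, 1.0, -0.0], [1.0, -0.0, -0.0], [-0.0, -0.0, -1.0]]
wrist_force: [0.4, 0.1, -1.0]
width: 0.0382
time: 27.3
tool_pos: [0.4442, 0.0656, 0.0573]
tcp_rot: [[0.0, 1.0, -0.0], [1.0, -0.0, -0.0], [-0.0, -0.0, -1.0]]
wrist_force: [-0.3, -0.1, -0.3]
width: 0.0379
```

```bash
python3 -m jog '[[[0,0,0],[0,0,0.35],-1],[[0,0,0],[0,0,0.35],-1],[[0,0,0],[0,0,0.35],-1],[[0,0,0],[0,0,0],-1]]'
python3 -m jog '[[[0,0,0],[0,0,0.1],-1],[[0,0,0],[0,0,0.1],-1],[[0,0,0],[0,0,0],-1]]'
python3 -m jog '[[[0,0,0],[0,0,0.05],-1],[[0,0,0],[0,0,0],-1]]'
python3 -m jog '[[[0,0,0],[0,0,0.05],-1],[[0,0,0],[0,0,0],-1]]'
```

```text
time: 27.7
tool_pos: [0.444, 0.0655, 0.0465]
tcp_rot: [[0.001, 1.0, -0.001], [1.0, -0.001, -0.0], [-0.0, -0.001, -1.0]]
wrist_force: [0.1, -0.6, -0.4]
width: 0.0383
time: 28.0
tool_pos: [0.4443, 0.0656, 0.045]
tcp_rot: [[0.001, 1.0, 0.0], [1.0, -0.001, 0.0], [0.0, 0.0, -1.0]]
wrist_force: [-0.5, -0.1, -0.1]
width: 0.0382
time: 28.2
tool_pos: [0.4443, 0.0656, 0.0445]
tcp_rot: [[0.0, 1.0, 0.0], [1.0, -0.0, 0.0], [0.0, 0.0, -1.0]]
wrist_force: [-0.1, 0.2, -1.0]
width: 0.0381
time: 28.4
tool_pos: [0.4443, 0.0656, 0.044]
tcp_rot: [[0.0, 1.0, -0.0], [1.0, -0.0, -0.0], [-0.0, -0.0, -1.0]]
wrist_force: [-0.5, 0.4, -0.2]
width: 0.0379
```

```bash
python3 -m jog '[[[0,0,0],[0,0,0.05],-1],[[0,0,0],[0,0,0],-1]]'
python3 -m jog '[[[0,0,0],[0,0,0.05],-1],[[0,0,0],[0,0,0],-1]]'
python3 -m jog '[[[0,0,0],[0,0,0.05],-1],[[0,0,0],[0,0,0],-1]]'
```

```text
time: 28.6
tool_pos: [0.4443, 0.0656, 0.0435]
tcp_rot: [[0.0, 1.0, -0.0], [1.0, -0.0, -0.0], [-0.0, -0.0, -1.0]]
wrist_force: [-0.5, 0.3, -1.4]
width: 0.0379
time: 28.8
tool_pos: [0.4443, 0.0656, 0.043]
tcp_rot: [[0.0, 1.0, -0.0], [1.0, -0.0, -0.0], [-0.0, -0.0, -1.0]]
wrist_force: [0.2, 0.2, -1.1]
width: 0.0379
time: 29.0
tool_pos: [0.4443, 0.0656, 0.0426]
tcp_rot: [[0.0, 1.0, 0.0], [1.0, -0.0, 0.0], [0.0, 0.0, -1.0]]
wrist_force: [-0.5, -0.3, 1.9]
width: 0.0379
```

```bash
python3 -m jog '[[[0,0,0],[0,0,0.05],-1],[[0,0,0],[0,0,0],-1]]'
python3 -m jog '[[[0,0,0],[0,0,0],0.2],[[0,0,0],[0,0,0],0.2],[[0,0,0],[0,0,0],0.2],[[0,0,0],[0,0,-2],0.2],[[0,0,0],[0,0,-3],0.2],[[0,0,0],[0,0,-3],0.2],[[0,0,0],[0,0,-3],0.2],[[0,0,0],[4,-1.5,0],0.2]]'
python3 -m jog '[[[0,0,0],[4,-1.5,0],0.2],[[0,0,0],[4,-1.5,0],0.2],[[0,0,0],[4,-1.5,0],0.2],[[0,0,0],[3,-1.2,0],0.2],[[0,0,8.5],[0,0,0],0.2],[[0,0,8.5],[0,0,0],0.2],[[0,0,8.5],[0,0,0],0.2],[[0,0,8.5],[0,0,0],0.2]]'
python3 -m jog '[[[0,0,8.5],[0,0,0],0.2],[[0,0,8.5],[0,0,0],0.2],[[0,0,8.5],[0,0,0],0.2],[[0,0,8.5],[0,0,0],0.2],[[0,0,6],[0,0,0],0.2],[[0,0,0],[0,0,0],0.2],[[0,0,0],[0,0,0],0.2]]'
python3 - <<'E'
from h import *
T=eyes.grab_frame("top");S=eyes.grab_frame("side")
s=manip.state();p=s["tool_pos"];R=s["tcp_rot"];print(p,s["qpos"].round(0),s["wrist_force"].round(1),s["time"],R.round(3))
print("shift cm to cap @z.029",R.T@(np.array([.372,.2555,.029])-p)*100)
cv2.imwrite("pics/m4.png",np.hstack([crop(T["img"],(255,187),24,8),crop(S["img"],(237,205),24,8)]))
E
```

```text
time: 29.2
tool_pos: [0.4444, 0.0656, 0.0422]
tcp_rot: [[0.001, 1.0, 0.0], [1.0, -0.001, 0.0], [0.0, 0.0, -1.0]]
wrist_force: [-2.2, 0.0, 6.1]
width: 0.0381
time: 30.0
tool_pos: [0.4334, 0.1024, 0.1555]
tcp_rot: [[0.009, 1.0, 0.008], [1.0, -0.009, 0.001], [0.001, 0.008, -1.0]]
wrist_force: [0.1, 1.4, 0.5]
width: 0.0512
time: 30.8
tool_pos: [0.3722, 0.2557, 0.152]
tcp_rot: [[0.564, 0.826, -0.0], [0.826, -0.564, -0.0], [-0.0, -0.0, -1.0]]
wrist_force: [0.0, -0.4, 0.7]
width: 0.0509
time: 31.5
tool_pos: [0.3723, 0.2556, 0.1519]
tcp_rot: [[0.961, 0.278, -0.0], [0.278, -0.961, -0.0], [-0.0, 0.0, -1.0]]
wrist_force: [1.4, -0.7, 0.3]
width: 0.0516
[0.37235779 0.25563553 0.15201056] [-90.  35.  67. 123. -43.  50. -71.] [-0.9 -0.2 -0.4] 31.6 [[ 0.961  0.277 -0.   ]
 [ 0.277 -0.961  0.   ]
 [-0.    -0.    -1.   ]]
shift cm to cap @z.029 [-3.71228038e-02  6.12411877e-03  1.23010580e+01]
```

View pics/m4.png

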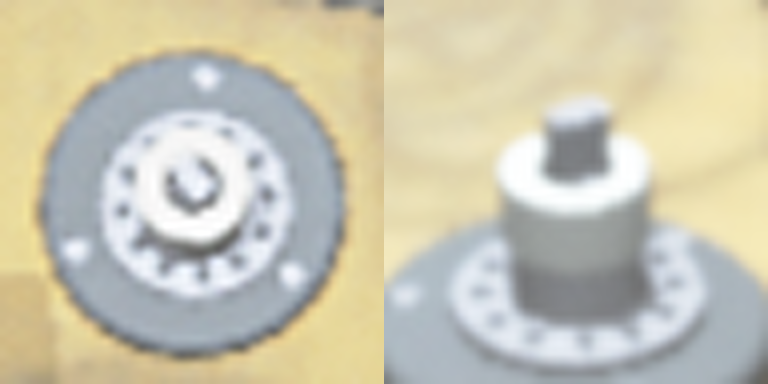

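The spacer sits square on the hub (side crop around (575,170)), with the tongue's bright top at (193,183) in the top crop, long side running diagonally as measured before (about 34°).

```bash
python3 -m jog '[[[0,0,0],[0,0,3],0.2],[[0,0,0],[0,0,4],0.2],[[0,0,0],[0,0,3],0.2],[[0,0,0],[0,0,0],0.2],[[0,0,0],[0,0,0],0.2],[[0,0,0],[0,0,1.3],0.2],[[0,0,0],[0,0,0.9],0.2],[[0,0,0],[0,0,0],0.2]]'
python3 -m jog '[[[0,0,0],[0,0,0],0.2],[[0,0,0],[0,0,0],0.2],[[0,0,0],[0,0,0],-1],[[0,0,0],[0,0,0],-1],[[0,0,0],[0,0,0],-1],[[0,0,0],[0,0,0],-1],[[0,0,0],[0,0,0],-1],[[0,0,0],[0,0,0],-1]]' 40
python3 -c "
from bench import manip;s=manip.state();print(s['tool_pos'],s['qpos'].round(0),s['width'],s['moment'])"
```

```text
time: 32.4
tool_pos: [0.3725, 0.2559, 0.0304]
tcp_rot: [[0.961, 0.276, 0.0], [0.276, -0.961, 0.0], [0.0, -0.0, -1.0]]
wrist_force: [0.1, -0.5, -0.3]
width: 0.0509
time: 33.2
tool_pos: [0.3727, 0.2557, 0.0302]
tcp_rot: [[0.961, 0.275, 0.0], [0.275, -0.961, 0.0], [0.0, -0.0, -1.0]]
wrist_force: [-0.5, -0.5, 6.3]
width: 0.0207
[0.37266509 0.25567595 0.03021411] [-78.  44.  49. 126. -60.  37. -59.] 0.020712420637404083 [-0.09286284  0.12670102  0.066891  ]
```

```bash
python3 -m jog '[[[0,0,0],[0,0,-2],-1],[[0,0,0],[0,0,-3.5],-1],[[0,0,-6],[0,0,-3],-1],[[0,0,-6],[0,0,-2],-1],[[0,0,-6],[0,0,0],-1],[[0,0,0],[-0.93,3.95,0],-1],[[0,0,0],[-0.93,3.95,0],-1],[[0,0,0],[-0.93,3.95,0],-1]]'
python3 -m jog '[[[0,0,0],[-0.93,3.95,0],-1],[[0,0,0],[-0.93,3.95,0],-1],[[0,0,0],[0,0,0],-1],[[0,0,0],[0,0,0],-1],[[0,0,0],[0,0,0],-1],[[0,0,0],[0,0,0],-1],[[0,0,0],[0,0,0],-1]]'
python3 - <<'E'
from h import *
s=manip.state();p=s["tool_pos"];R=s["tcp_rot"];print(p,s["qpos"].round(0),s["wrist_force"].round(1),s["width"],"yaw",np.degrees(np.arctan2(R[1,0],R[0,0])))
print("shift cm",R.T@(np.array([.4447,.0658,.107])-p)*100)
E
```

```text
time: 34.0
tool_pos: [0.4154, 0.1407, 0.1348]
tcp_rot: [[0.828, 0.56, -0.0], [0.56, -0.828, -0.0], [-0.0, -0.0, -1.0]]
wrist_force: [0.8, 0.0, -1.6]
width: 0.0208
time: 34.7
tool_pos: [0.4438, 0.067, 0.1348]
tcp_rot: [[0.828, 0.561, -0.0], [0.561, -0.828, 0.0], [-0.0, -0.0, -1.0]]
wrist_force: [-0.2, -0.0, -0.9]
width: 0.0205
[0.44382693 0.06704366 0.13484327] [-59.  31.  57. 124. -39.  45. -32.] [-0.2 -0.  -0.9] 0.020518084582629586 yaw 34.108924434783574
shift cm [0.00347146 0.15289496 2.78427303]
```

```bash
python3 -m jog '[[[0,0,0],[0,0.15,1.4],-1],[[0,0,0],[0,0,1.3],-1],[[0,0,0],[0,0,0],-1],[[0,0,0],[0,0,0],-1],[[0,0,0],[0,0,0],-1]]'
python3 - <<'E'
from h import *
s=manip.state();p=s["tool_pos"];R=s["tcp_rot"];print(p,s["wrist_force"].round(1))
print("shift cm",R.T@(np.array([.4447,.0658,.105])-p)*100)
E
```

```text
time: 35.2
tool_pos: [0.4454, 0.0649, 0.1085]
tcp_rot: [[0.829, 0.559, 0.001], [0.559, -0.829, 0.0], [0.001, 0.0, -1.0]]
wrist_force: [-0.4, -0.9, -1.8]
width: 0.0207
[0.44539768 0.06488285 0.10850885] [-0.4 -0.9 -1.8]
shift cm [-0.00679906 -0.11515459  0.35084576]
```

```bash
python3 -m jog '[[[0,0,0],[0,-0.11,0.1],-1],[[0,0,0],[0,0,0.1],-1],[[0,0,0],[0,0,0.1],-1],[[0,0,0],[0,0,0],-1]]'
python3 -m jog '[[[0,0,0],[0,0,0.05],-1],[[0,0,0],[0,0,0],-1]]'
python3 -m jog '[[[0,0,0],[0,0,0.05],-1],[[0,0,0],[0,0,0],-1]]'
python3 -m jog '[[[0,0,0],[0,0,0.05],-1],[[0,0,0],[0,0,0],-1]]'
```

```text
time: 35.6
tool_pos: [0.4444, 0.0655, 0.105]
tcp_rot: [[0.829, 0.559, -0.0], [0.559, -0.829, 0.0], [-0.0, -0.0, -1.0]]
wrist_force: [-0.9, -0.9, -1.2]
width: 0.0208
time: 35.8
tool_pos: [0.4444, 0.0655, 0.1045]
tcp_rot: [[0.829, 0.559, -0.0], [0.559, -0.829, -0.0], [-0.0, 0.0, -1.0]]
wrist_force: [-0.2, -0.4, -1.3]
width: 0.0212
time: 36.0
tool_pos: [0.4444, 0.0655, 0.104]
tcp_rot: [[0.829, 0.559, -0.0], [0.559, -0.829, -0.0], [-0.0, 0.0, -1.0]]
wrist_force: [0.2, 1.2, -0.6]
width: 0.0209
time: 36.2
tool_pos: [0.4445, 0.0655, 0.1035]
tcp_rot: [[0.829, 0.559, 0.0], [0.559, -0.829, 0.0], [0.0, 0.0, -1.0]]
wrist_force: [-0.7, -0.1, -1.3]
width: 0.021
```

```bash
for i in 1; do python3 -m jog '[[[0,0,0],[0,0,0.05],-1],[[0,0,0],[0,0,0],-1]]'
python3 -m jog '[[[0,0,0],[0,0,0.05],-1],[[0,0,0],[0,0,0],-1]]'
python3 -m jog '[[[0,0,0],[0,0,0.05],-1],[[0,0,0],[0,0,0],-1]]'; done
```

```text
time: 36.4
tool_pos: [0.4445, 0.0656, 0.103]
tcp_rot: [[0.829, 0.559, 0.0], [0.559, -0.829, -0.0], [0.0, 0.0, -1.0]]
wrist_force: [1.0, 0.3, -1.6]
width: 0.0207
time: 36.6
tool_pos: [0.4445, 0.0656, 0.1025]
tcp_rot: [[0.829, 0.559, 0.0], [0.559, -0.829, 0.0], [0.0, 0.0, -1.0]]
wrist_force: [1.0, 0.0, -1.3]
width: 0.0208
time: 36.8
tool_pos: [0.4445, 0.0656, 0.102]
tcp_rot: [[0.829, 0.559, 0.0], [0.559, -0.829, 0.0], [0.0, 0.0, -1.0]]
wrist_force: [0.6, 0.7, -0.9]
width: 0.0212
```

```bash
python3 -m jog '[[[0,0,0],[0,0,0.1],-1],[[0,0,0],[0,0,0],-1]]'
python3 -m jog '[[[0,0,0],[0,0,0.1],-1],[[0,0,0],[0,0,0],-1]]'
python3 -m jog '[[[0,0,0],[0,0,0.1],-1],[[0,0,0],[0,0,0.1],-1],[[0,0,0],[0,0,0],-1]]'
python3 -m jog '[[[0,0,0],[0,0,0.1],-1],[[0,0,0],[0,0,0.1],-1],[[0,0,0],[0,0,0],-1]]'
```

```text
time: 37.0
tool_pos: [0.4445, 0.0655, 0.101]
tcp_rot: [[0.829, 0.559, 0.0], [0.559, -0.829, -0.0], [0.0, 0.0, -1.0]]
wrist_force: [0.4, -0.2, -1.9]
width: 0.0211
time: 37.2
tool_pos: [0.4445, 0.0655, 0.0999]
tcp_rot: [[0.829, 0.559, 0.0], [0.559, -0.829, -0.0], [0.0, 0.0, -1.0]]
wrist_force: [1.1, 1.0, -1.9]
width: 0.0209
time: 37.5
tool_pos: [0.4444, 0.0655, 0.0979]
tcp_rot: [[0.829, 0.559, -0.0], [0.559, -0.829, -0.0], [-0.0, -0.0, -1.0]]
wrist_force: [1.0, 0.2, -1.9]
width: 0.0208
time: 37.8
tool_pos: [0.4444, 0.0655, 0.0959]
tcp_rot: [[0.829, 0.559, -0.0], [0.559, -0.829, -0.0], [-0.0, 0.0, -1.0]]
wrist_force: [0.9, 0.4, -0.6]
width: 0.0207
```

Engaged. The cap should be home at TCP z ≈ 0.087–0.088.

```bash
python3 -m jog '[[[0,0,0],[0,0,0.2],-1],[[0,0,0],[0,0,0.2],-1],[[0,0,0],[0,0,0.2],-1],[[0,0,0],[0,0,0],-1]]'
python3 -m jog '[[[0,0,0],[0,0,0.1],-1],[[0,0,0],[0,0,0.05],-1],[[0,0,0],[0,0,0],-1]]'
python3 -m jog '[[[0,0,0],[0,0,0.05],-1],[[0,0,0],[0,0,0],-1]]'
python3 -m jog '[[[0,0,0],[0,0,0.05],-1],[[0,0,0],[0,0,0],-1]]'
```

```text
time: 38.2
tool_pos: [0.4444, 0.0655, 0.0898]
tcp_rot: [[0.829, 0.559, -0.0], [0.559, -0.829, -0.0], [-0.0, 0.0, -1.0]]
wrist_force: [1.4, 0.4, -1.5]
width: 0.0205
time: 38.5
tool_pos: [0.4445, 0.0655, 0.0885]
tcp_rot: [[0.829, 0.559, 0.0], [0.559, -0.829, -0.0], [0.0, 0.0, -1.0]]
wrist_force: [0.7, 0.2, -1.4]
width: 0.0212
time: 38.7
tool_pos: [0.4445, 0.0655, 0.0881]
tcp_rot: [[0.829, 0.559, 0.0], [0.559, -0.829, 0.0], [0.0, -0.0, -1.0]]
wrist_force: [0.6, 0.4, -0.8]
width: 0.0208
time: 38.9
tool_pos: [0.4446, 0.0655, 0.0876]
tcp_rot: [[0.829, 0.559, 0.0], [0.559, -0.829, 0.0], [0.0, 0.0, -1.0]]
wrist_force: [0.7, 0.1, 3.1]
width: 0.0206
```

```bash
python3 -m jog '[[[0,0,0],[0,0,0.05],-1],[[0,0,0],[0,0,0],-1]]'
python3 -m jog '[[[0,0,0],[0,0,0],0.2],[[0,0,0],[0,0,0],0.2],[[0,0,0],[0,0,0],0.2],[[0,0,0],[0,0,-2],0.2],[[0,0,0],[0,0,-3],0.2],[[0,0,0],[0,0,-4],0.2],[[0,0,0],[0,0,-2],0.2],[[0,0,0],[0,0,0],0.2]]'
python3 -m jog '[[[0,0,0],[0,-4,0],0.2],[[0,0,0],[0,-4,0],0.2],[[0,0,0],[0,-4,0],0.2],[[0,0,0],[0,-4,0],0.2],[[0,0,0],[0,0,0],0.2],[[0,0,0],[0,0,0],0.2]]'
python3 - <<'E'
from h import *
T=eyes.grab_frame("top");S=eyes.grab_frame("side")
s=manip.state();print(s["tool_pos"],s["wrist_force"].round(1),s["time"])
a=comp(T,(254,184),11,lo=(105,120,40),hi=(130,255,255));P=onz(T,a[0],.082);print("cap T z.082",circ(P),"stand T",circ(onz(T,comp(T,(255,188),24,lo=(85,8,60),hi=(130,110,180))[0],.014)))
cv2.imwrite("pics/m5.png",np.hstack([crop(T["img"],(255,187),32,6),crop(S["img"],(237,205),32,6)]))
a=comp(T,(254,184),8,lo=(100,0,150),hi=(130,100,255))[1];b=comp(S,(237,188),10,lo=(100,0,150),hi=(130,100,255))[1]
print("line tri, expect z .103",a,b,tri(T,a,S,b))
E
```

```text
time: 39.1
tool_pos: [0.4447, 0.0655, 0.0873]
tcp_rot: [[0.829, 0.559, 0.0], [0.559, -0.829, 0.0], [0.0, -0.0, -1.0]]
wrist_force: [0.4, 0.3, 5.8]
width: 0.0207
time: 39.9
tool_pos: [0.4459, 0.0658, 0.199]
tcp_rot: [[0.829, 0.559, 0.004], [0.559, -0.829, 0.002], [0.004, 0.001, -1.0]]
wrist_force: [0.6, 0.2, -0.8]
width: 0.0513
time: 40.5
tool_pos: [0.3541, 0.1987, 0.1963]
tcp_rot: [[0.828, 0.561, -0.001], [0.561, -0.828, -0.001], [-0.001, 0.0, -1.0]]
wrist_force: [0.6, 0.5, 1.1]
width: 0.0513
[0.35521784 0.1972152  0.19665829] [ 1.3 -0.9  0. ] 40.6
cap T z.082 (array([0.44336064, 0.06531626]), np.float64(0.024229528889427216)) stand T (array([0.44671237, 0.06824344]), np.float64(0.052762932093649344))
line tri, expect z .103 [254.4812967  183.21774643] [236.57011527 181.56904552] (array([0.4439672 , 0.06521503, 0.10660227]), np.float64(5.23084564546941e-05))
```

View pics/m5.png

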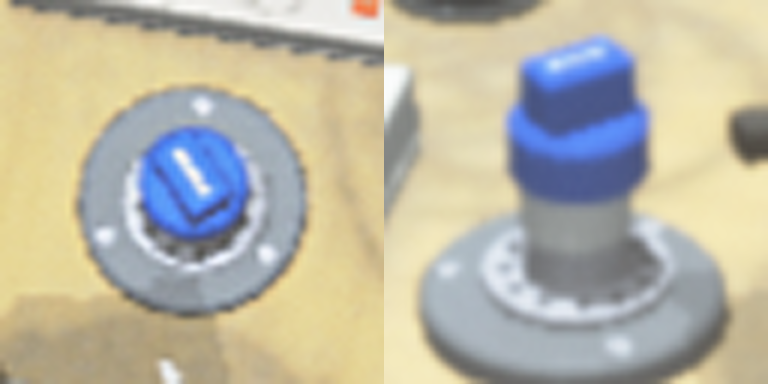

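The stack is upright and closed up: the cap body meets the spacer at about (575,200) in the side crop, and the gripper is clear. Its line triangulates to 0.1066 m against a nominal 0.103 m. The side view has read about 3 mm high throughout, while an unengaged cap would read 16 mm high. Handing in.

```bash
python3 -c "
from bench import manip;print(manip.finish_job())"
```

```text
the job is handed in; nothing more can be done
None
```

The filter stack is built on the post: steel support, then white spacer, then blue cap over the tongue. I handed it in at about 41 s; no verdict is reported. Each part was gripped, lowered in small steps while watching the wrist force, and pressed home with roughly 6–8 N.

**Heights:** All three stopped within about 1 mm of where they should sit by feel. The final picture shows the stack upright and closed up, with the gripper clear.

**Centring:** The cap sits about 3–4 mm from the stand's centre, which is inside the 10 mm limit and fits the post's offset.

**Disagreements:** The cap's line triangulated to a height of 0.1066 m against a nominal 0.103 m. I put that down to the side camera, which read about 3 mm high on every earlier check. The support met a light sideways force of up to about 5 N on the way down, because it was roughly 1 mm off the post's axis.

**Bystanders:** I did not measure the jar, dropper bottle or connector again at the end. I kept clear of them and felt no unexpected contact.

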